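Fetch the boxed-in reel of solder and put everything else back

TASK

The reel of solder is boxed in on the aluminium plate by the amber jar, the pump bottle and the grey steel tin. Clear these three away first, standing them upright on the steel tray, then fetch the reel and set it flat in the black cup. Only when the reel is in the cup, put the three back on the plate, each upright where it stood before and the tin square to the plate as it was; leave the screwdriver, the cutters and the roll of tape alone.

Things in the scene. Friction and masses are not known exactly. Their poses are not given: they have to be found in the camera images.
- plate: fixed aluminium plate, 180 x 210 mm (x, y), 6 mm thick, x away from the robot, yaw varies. Origin on the underside below a round dark pad where the reel stands; it reaches from -120 to +60 mm in x. Square dark pads at (-62, 0), (0, 62), (0, -62) mm in its frame; jar, bottle and tin stand on their centres at the start, which on which varies
- tray: fixed shallow square steel tray, 200 x 200 mm, walls 4 mm thick with the rim 12 mm high, floor 4 mm thick; origin at the centre of its underside; sides along its x and y, yaw varies a little; empty at the start, at the left or the right of the plate
- cup: fixed round black plastic cup, 84 mm across, rim 12 mm high, inside 74 mm across at the floor, floor 4 mm thick; origin at the centre of its underside; at the other side of the plate from the tray
- reel: reel of solder wire with black flanges standing on a flange, 53 mm across, 36 mm high, 0.22 kg; origin at the centre of its underside, z up along its axis
- jar: round amber glass jar with a black screw lid, 105 mm high: straight sides 54 mm across up to 71 mm (grip there), sloping shoulder above, lid 48 mm across from 89 mm up; 0.25 kg; origin at the centre of its underside, z up
- bottle: pale grey-white pump bottle with a wide grey cap: body 54 mm across up to 104 mm, neck 38 mm across, cap 52 mm across from 121 to 131 mm (its top); about 0.16 kg; origin at the centre of its underside, z up
- box_tin: upright rectangular grey steel tin with a bright press-on lid, pale blank label to the robot: 56 mm thick (its x), 60 mm wide (its y), 110 mm high, lid the top 18 mm and 1 mm proud of the body on each side; 0.3 kg; origin at the centre of its underside, z up; at the start its x is the plate's x
- driver: bystander: blue screwdriver lying at the back of the worktop, 160 x 18 x 17 mm; origin at the centre of its underside
- cutters: bystander: black side cutters lying at the right, 109 x 52 x 12 mm; origin at the centre of its underside
- roll: bystander: thin orange ring of tape lying flat at the back, 72 mm across, 8 mm high; origin at the centre of its underside
Mind the look-alikes: they are no part of the job. Several things have the shape of the jar; the one meant has the colours described above.

How it is judged:
By the outcome, as a careful person would: the job done as asked, in the order asked, and still so for the second after the job is handed in, with the robot touching nothing.
It also fails if it takes over 147 s, if anything falls off the work surface, if the arm or the gripper's body presses on something with over 40 N, if the wrist force passes 120 N, or if a joint passes its speed limit or range.

ROBOT

A 6-joint arm with a two-finger parallel gripper is mounted at the origin on a cart in front of the work surface, level with it; the furniture and walls round the work are solid. World frame = base frame: x ahead of the robot, y to its left, z up, the work surface at z = 0. Lengths are in m, angles in rad, forces in N, time in s.
With the tool pointing down it reaches from about 0.3 to 0.775 m from the base axis. Payload 14.6 kg.
Tool frame: the origin (TCP) lies midway between the tips of the shut fingers; the grasp point (between the pads) lies 19 mm behind it (ctrl.tcp_to_grasp is the z of the grasp point in the tool frame, in m); z points along the fingers, y is the line along which they close (so a half turn about z gives the same grasp; the last joint's range is limited). The gripper opens to 94 mm and grips with 3 to 60 N. Pads are 16 mm wide; open, the fingers measure 119 mm over their backs; the gripper's body (75 mm by 177 mm) begins 78 mm behind the grasp point.
Start: joints at [-0.067, 0.3, 1.521, -0, 1.321, -0.067], TCP at [0.55, -0, 0.205] pointing down, gripper open.
Joint ranges: [-3.03, 3.03], [-0.79, 2.21], [0.23, 2.52], [-1.04, 4.18], [0, 3.07], [-2.55, 2.55]. Speed limits (rad/s): [2.22, 2.22, 2.57, 3.14, 3.14, 3.14].

INTERFACE

Orientations are given as [roll, pitch, yaw] about the fixed x, y, z axes, in that order (R = Rz(yaw) Ry(pitch) Rx(roll)).
In Python, from station import monitor, camera, ctrl gives the robot as it stands.
- The arm moves only by the tool apply_moves, never from a script. Its argument "plan" is one flat list of numbers, 4 for each row, row after row: the shift along the tool's x, y, z in mm, then the turn about the tool's z in rad. In form: [dx, dy, dz, spin, dx, dy, dz, spin, ...]. A call has 1 to 20 rows; each row shifts and turns the commanded pose from where the row before left it, along the tool's axes as they then stand; what a row does not reach is not made up. A row lasts 1/10 s, in which the tool goes at most 50 mm and 8.59 degrees, less where a joint would pass 70% of its speed; a pose out of reach is approached as far as the arm can. A call is refused whole if a number of a shift passes 50 or a number of a turn 0.15, either way. A call with a gripper value outside its range is refused whole. "hand" is the gripper command: -1 is shut, 1 is fully open, values between are in proportion, set as the call begins (left out, the last holds). The fingers move at their own pace and stop on an object; "squeeze" is the grip in N (left out, the last holds). Time passes only in rows, so rows that do not move let the fingers close. It gives the time, the measured TCP pose, the force, the opening and the grip force at its end, in the units of the state.
- monitor.get_obs(): the state, without advancing time (a new reading comes with each control period).
- camera(name): name is "scene" or "side" or "wrist"; returns a dict with "image" (384x512x3 uint8, red, green, blue), "range_z" (384x512 float32, m along the optical axis (not along the pixel's ray), 0 where there is no reading), "mtx" (3x3 intrinsics, pixels), "rvec" (rotation vector, rad) and "tvec" (3), from world to camera coordinates, as OpenCV has them. Camera axes: x right, y down, z forward; pixel columns grow to the right and rows downward; lengths in m; the calibration is good to about 2 mm. A picture is of the moment at which its call begins.
- ctrl.hand_in(): hands the job in; it is judged then, once.
The state is a dict: "time_s": time; "qpos": joint angles; "joint_vel": joint speeds; "tau": joint torques, N m; "ee_pos": TCP position; "eef_rot": TCP orientation; "force": force on the tool from outside, world axes, zero at the start; "moment": the same for the moment, N m; "grip_width": finger opening in m; "grip_force": force on a finger pad.
Only numpy, scipy, OpenCV 4.12 (cv2) and the standard library are available. Lean on these libraries where they do the work, as an engineer would, in place of code of your own. Each camera call takes 0.05 s, during which the arm holds its last target. There are 200 camera calls.

## Working session

There is one attempt and no reset: what is moved stays moved. The work goes in short steps, Python scripts to look and compute and a tool call to move; the robot and the scene stay as the last step left them, time stands still between calls to the robot, and variables do not carry over. Pictures are saved under pics/ and viewed, at most 14 in all, crops included, and the job is handed in when it is done.

Besides the shell and the picture viewer there is one more tool, called after "Call:" as name(argument=value, ...) on one line, values as JSON. apply_moves: Moves the arm, as the interface text tells. Its arguments: {"type":"object","properties":{"plan":{"type":"array","items":{"type":"number"}},"hand":{"type":"number"},"squeeze":{"type":"number"}},"required":["plan"]}

```bash
mkdir -p pics
cat > h.py <<'E'
import numpy as np, cv2
from station import monitor, camera, ctrl
def cloud(c):
    R=cv2.Rodrigues(np.array(c["rvec"],float))[0]; t=np.array(c["tvec"],float).ravel()
    z=c["range_z"]; K=np.array(c["mtx"]); v,u=np.mgrid[:z.shape[0],:z.shape[1]]
    P=np.stack([(u-K[0,2])/K[0,0]*z,(v-K[1,2])/K[1,1]*z,z],-1)
    W=(P-t)@R; W[z<=0]=np.nan
    return W
def save(c,n,crop=None,s=1):
    im=c["image"][:,:,::-1]
    if crop: im=im[crop[1]:crop[3],crop[0]:crop[2]]
    cv2.imwrite("pics/"+n,cv2.resize(im,None,fx=s,fy=s,interpolation=cv2.INTER_CUBIC))
E
python3 - <<'E'
from h import *
for n in ("scene","side","wrist"):
    c=camera(n); save(c,n+"0.png",s=1.5); np.savez(n+"0.npz",im=c["image"],W=cloud(c),**{k:c[k] for k in("mtx","rvec","tvec")})
print(monitor.get_obs(),ctrl.tcp_to_grasp)
E
```

```text
{'time_s': 0.15, 'qpos': array([-6.66145933e-02,  3.00328211e-01,  1.52143994e+00, -7.22046331e-06,
        1.32070548e+00, -6.66334047e-02]), 'joint_vel': array([ 0.0001866 ,  0.00024332, -0.00188083, -0.00208347,  0.00118731,
        0.00092783]), 'tau': array([-2.50185103e-04, -5.31960297e+01, -3.52822959e+01,  7.07691838e-02,
        2.35654798e-02, -3.66386917e-05]), 'ee_pos': array([5.49796890e-01, 6.92831362e-07, 2.05024421e-01]), 'eef_rot': array([-3.14071317e+00, -5.16800922e-05,  1.57081691e+00]), 'force': array([-0.06600868, -0.44816237,  0.02935595]), 'moment': array([-0.05082331, -0.00156502,  0.00441108]), 'grip_force': 0.0, 'grip_width': 0.09409188740167444} -0.0188
```

View pics/scene0.png

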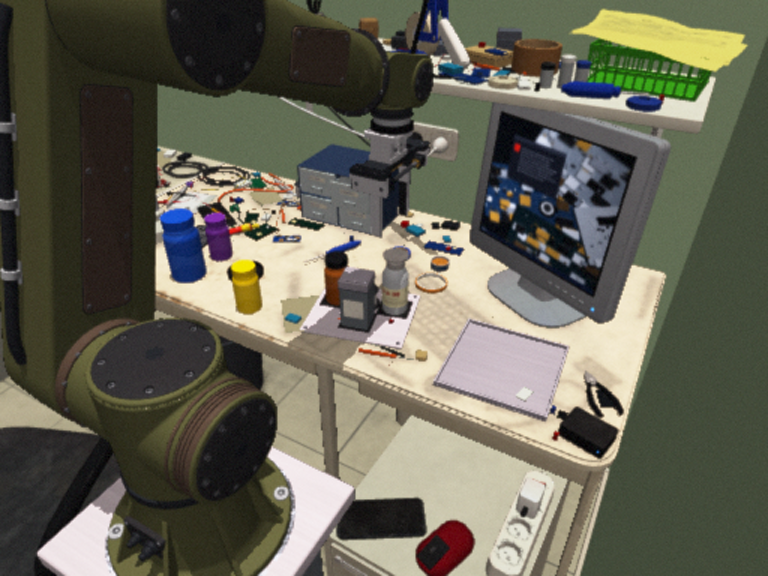

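View pics/side0.png

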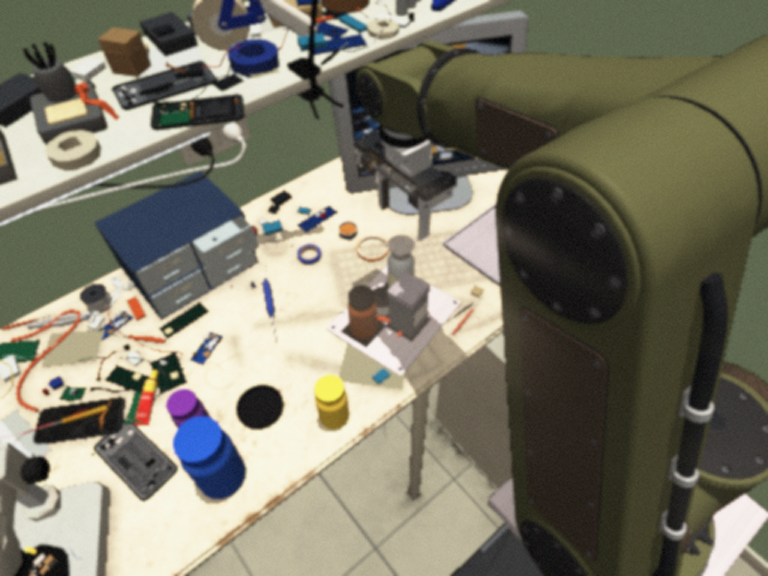

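View pics/wrist0.png

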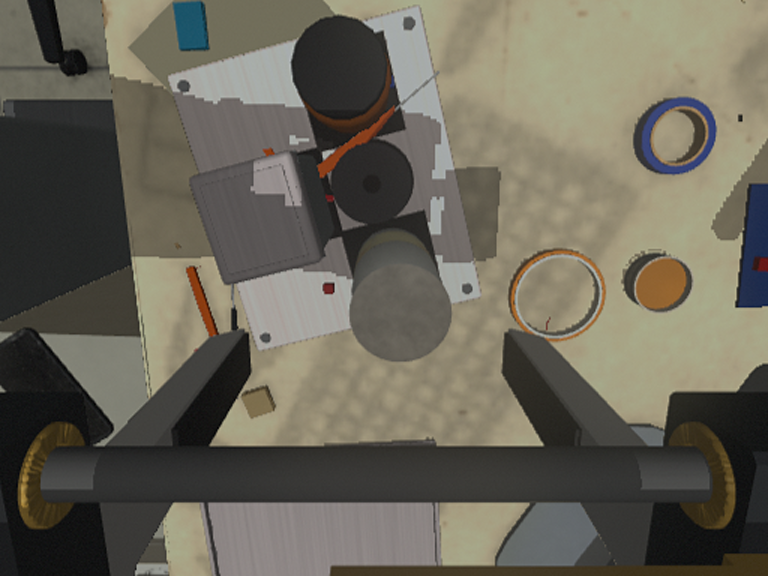

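The wrist view shows jar at (340,70), tin at (260,215), bottle at (400,310) and reel at (372,180). The tray is at the right (bottom) and the black cup at (260,405) in the side view. Next I measure them from depth.

Run:
```python
from h import *
d={n:np.load(n+"0.npz") for n in("scene","side","wrist")}
W=d["wrist"]["W"]; 
def blob(n,box,z0,z1):
    W=d[n]["W"];x0,y0,x1,y1=[int(b/1.5) for b in box]
    m=np.zeros(W.shape[:2],bool); m[y0:y1,x0:x1]=1
    return W[m&(W[...,2]>z0)&(W[...,2]<z1)]
def rep(l,P):
    (c,r)=cv2.minEnclosingCircle((P[:,:2]*1000).astype(np.float32)); print(l,len(P),"circ",np.round(c,1),round(r,1),"rect",cv2.minAreaRect((P[:,:2]*1000).astype(np.float32)),"z",np.round(np.nanpercentile(P[:,2],[5,50,95])*1000,1))
for b,n,z0,z1 in [((280,0,400,140),"jar",.105,.117),((330,220,460,370),"bottle",.130,.143),((180,140,340,290),"tin",.109,.122),((320,120,430,240),"reel",.036,.048)]:
    rep(n,blob("wrist",b,z0,z1))
# plate top
P=blob("wrist",(120,0,520,370),.003,.0095); rep("plate",P)
# tray
for n,b in(("scene",(425,310,580,425)),("wrist",(180,430,450,576))):
    P=blob(n,b,.0025,.02); rep("tray "+n,P)
# cup
P=blob("side",(230,375,290,435),.002,.03); rep("cup side",P)
```

```text
jar 3447 circ [529.9 113.8] 24.1 rect ((529.727294921875, 113.59284973144531), (47.24808883666992, 46.947147369384766), 0.014482932165265083) z [109.6 110.9 112.2]
bottle 3505 circ [560.5  -6.3] 26.1 rect ((560.6152954101562, -6.41026496887207), (51.08241271972656, 51.252716064453125), 0.3094257116317749) z [134.5 136.1 137.5]
tin 5410 circ [485.7  38.5] 39.4 rect ((485.0756530761719, 38.45183181762695), (56.76079559326172, 60.09038162231445), 14.163501739501953) z [114.3 116.7 118.1]
reel 2296 circ [546.5  53.4] 46.9 rect ((541.0361938476562, 53.04539108276367), (61.35065841674805, 79.44892883300781), 5.669901371002197) z [40.5 41.9 43.3]
plate 20600 circ [518.2  45.4] 170.3 rect ((518.445068359375, 57.63268280029297), (256.8092346191406, 251.78826904296875), 6.672919750213623) z [3.9 5.9 7.6]
tray scene 3818 circ [ 554.2 -254. ] 191.2 rect ((526.5878295898438, -262.7401428222656), (306.93060302734375, 311.6662292480469), 25.283287048339844) z [ 2.7  4.6 13.3]
tray wrist 6940 circ [ 502. -223.] 114.9 rect ((501.0691223144531, -226.31919860839844), (200.56021118164062, 127.31299591064453), 4.664406776428223) z [2.8 3.8 7.8]
cup side 818 circ [523.4 354.8] 80.4 rect ((524.03857421875, 355.7496643066406), (106.40605163574219, 126.50637817382812), 56.85409164428711) z [ 2.3  4.8 12.8]
```

Run:
```python
from h import *
d={n:np.load(n+"0.npz") for n in("scene","side","wrist")}
def ray(n,uv,z):
    q=d[n];R=cv2.Rodrigues(q["rvec"].astype(float))[0];C=-R.T@q["tvec"].ravel()
    uv=np.atleast_2d(uv).astype(float);v=np.c_[uv,np.ones(len(uv))]@np.linalg.inv(q["mtx"]).T@R
    return (C+v*((z-C[2])/v[:,2])[:,None])[:,:2]*1000
T=ray("scene",np.array([(472,322),(568,346),(549,416),(437,379)])/1.5,.012);print(T.round(),T.mean(0),np.linalg.norm(T-np.roll(T,1,0),axis=1))
im=d["side"]["im"][245:290,150:195].max(2)<60
n,l,s,c=cv2.connectedComponentsWithStats(im.astype(np.uint8))
i=1+np.argmax(s[1:,4]);vu=np.argwhere(l==i)
for z in(.012,.004):
    p=ray("side",vu[:,::-1]+[150,245],z);print(s[i],cv2.minEnclosingCircle(p.astype(np.float32)),p.min(0),p.max(0))
W=d["wrist"]["W"];rim=W[(W[...,2]>.0095)&(W[...,2]<.016)&(W[...,1]<-.1)&(W[...,1]>-.3)&(W[...,0]<.64)&(W[...,0]>.37)]*1000
print(len(rim),cv2.minAreaRect(rim[:,:2].astype(np.float32)),rim.min(0),rim.max(0))
W=d["side"]["W"];p=W[245:290,150:195].reshape(-1,3);p=p[(p[:,2]>.009)&(p[:,2]<.016)]*1000
print(len(p),np.median(p,0),p.min(0),p.max(0))
```

```text
[[ 586. -167.]
 [ 607. -353.]
 [ 414. -371.]
 [ 403. -174.]] [ 502.4847844  -266.06565753] [183.56214408 187.08393306 193.35053848 196.96642283]
[  9  13  29  27 627] ((512.68408203125, 357.3136901855469), 39.3626708984375) [474.00600987 319.56427517] [551.41728188 395.01185859]
[  9  13  29  27 627] ((517.137451171875, 356.39996337890625), 39.71924591064453) [478.10898761 318.30842771] [556.22155594 394.43951769]
460 ((499.1876525878906, -191.14678955078125), (200.1286163330078, 172.83119201660156), 3.5517730712890625) [ 400.26583913 -283.34775386    9.50190477] [ 603.43215567 -107.07207729   13.95626495]
158 [517.16699853 356.27142006  11.77706644] [472.52456294 315.93000822   9.09797457] [556.19467573 397.54003822  15.76750039]
```

Call:
apply_moves(plan=[0,0,0,-0.125,0,0,0,-0.124,18,-18,0,0,18,-18,0,0,17,-17.5,0,0,0,0,30,0,0,0,30,0,0,0,0,0,0,0,0,0,0,0,0,0], hand=1, squeeze=25)

```text
time_s: 1.15
ee_pos: [0.4858, 0.0381, 0.1469]
eef_rot: [3.14, 0.0, 1.82]
force: [-1.2, -0.0, 0.4]
grip_width: 0.0941
grip_force: 0.0
```

Call:
apply_moves(plan=[0,0,25,0,0,0,25,0,0,0,24,0,0,0,15,0,0,0,4,0,0,0,0,0,0,0,0,0,0,0,0,0])

```text
time_s: 1.95
ee_pos: [0.4857, 0.0382, 0.0536]
eef_rot: [3.14, 0.0, 1.82]
force: [-0.2, 0.4, 0.0]
grip_width: 0.0939
grip_force: 0.0
```

Call:
apply_moves(plan=[0,0,0,0,0,0,0,0,0,0,0,0,0,0,0,0,0,0,0,0,0,0,0,0,0,0,0,0,0,0,0,0,0,0,0,0,0,0,0,0], hand=-1)

```text
time_s: 2.95
ee_pos: [0.4851, 0.0382, 0.0525]
eef_rot: [3.141, 0.0, 1.82]
force: [0.1, 0.2, -0.5]
grip_width: 0.0559
grip_force: 25.0
```

Run:
```python
from h import *
d={n:np.load(n+"0.npz") for n in("scene","side","wrist")}
save({"image":d["scene"]["im"]},"tray.png",(280,200,390,290),6)
q=d["scene"]["W"][205:285,285:385]*1000
m=(q[...,2]>2.5)&(q[...,2]<7)
for a in range(0,1):
    n,l,s,c=cv2.connectedComponentsWithStats(m.astype(np.uint8));i=1+np.argmax(s[1:,4]);p=q[l==i]
    print(len(p),np.percentile(p,[1,50,99],axis=0).round())
W=d["wrist"]["W"]*1000
r=W[(W[...,2]>9)&(W[...,2]<15)&(W[...,0]>420)&(W[...,0]<580)&(W[...,1]<-130)&(W[...,1]>-200)]
print(len(r),np.percentile(r[:,1],[2,50,98]));
r=r[abs(r[:,1]-np.median(r[:,1]))<12];print(np.polyfit(r[:,0]-500,r[:,1],1))
```

```text
2642 [[ 415. -356.    3.]
 [ 501. -262.    4.]
 [ 603. -165.    7.]]
6 [-131.82332065 -130.64980937 -130.29945046]
[ 7.64692582e-02 -1.26939293e+02]
```

View pics/tray.png

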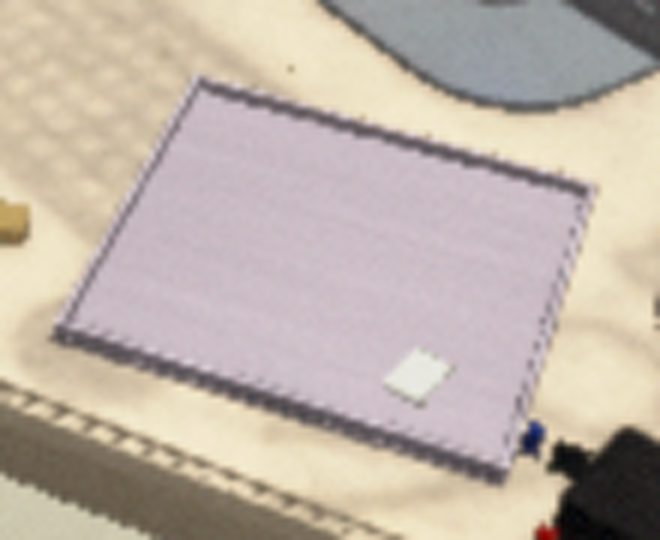

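The crop shows the tray rim corners at (198,80), (594,188), (505,470), (58,328), empty but for a flat white sticker.

Run:
```python
from h import *
q=np.load("scene0.npz");R=cv2.Rodrigues(q["rvec"].astype(float))[0];C=-R.T@q["tvec"].ravel()
uv=np.array([(198,80),(594,188),(505,468),(58,327)])/6-.42+[280,200]
v=np.c_[uv,np.ones(4)]@np.linalg.inv(q["mtx"]).T@R
T=(C+v*((.012-C[2])/v[:,2])[:,None])*1000;T=T[:,:2]
e=np.linalg.norm(T-np.roll(T,1,0),axis=1);print(T.round(),T.mean(0),e,cv2.minAreaRect(T.astype(np.float32)))
```

```text
[[ 591. -158.]
 [ 605. -353.]
 [ 411. -366.]
 [ 395. -171.]] [ 500.64218236 -262.11030983] [196.40249092 195.2529442  195.30406635 195.21448199] ((500.3690185546875, -262.1404724121094), (197.3982391357422, 195.25042724609375), 3.8348381519317627)
```

Call:
apply_moves(plan=[0,0,-10,0,0,0,-25,0,0,0,-30,0,0,0,-30,0,0,0,-30,0,-10,-4,-20,0,-23,-9,0,0,-25,-9,0,0,-25,-9,0,0,-25,-9,0,0,-25,-9,0,0,-25,-9,0,0,-25,-9,0,0,-25,-9,0,0,-25,-9,0,0,-25,-9,0,0,-20,-9,0,0,-7.7,-5.2,0,0,0,0,0,0,0,0,0,0])

```text
time_s: 4.95
ee_pos: [0.4506, -0.2646, 0.1975]
eef_rot: [-3.141, -0.0, 1.82]
force: [0.2, 1.1, -3.2]
grip_width: 0.0558
grip_force: 25.0
```

Call:
apply_moves(plan=[0,0,25,0,0,0,35,0,0,0,35,0,0,0,25,0,0,0,12,0,0,0,6,0,0,0,4,0,0,0,0,0,0,0,0,0])

```text
time_s: 5.85
ee_pos: [0.451, -0.2656, 0.0564]
eef_rot: [3.141, 0.001, 1.82]
force: [0.4, -0.1, -2.6]
grip_width: 0.0558
grip_force: 25.0
```

Call:
apply_moves(plan=[0,0,2.5,0,0,0,2,0,0,0,1,0,0,0,0,0,0,0,0,0])

```text
time_s: 6.35
ee_pos: [0.4508, -0.2655, 0.0504]
eef_rot: [3.141, 0.001, 1.82]
force: [-0.7, 1.6, 4.7]
grip_width: 0.0557
grip_force: 25.0
```

Call:
apply_moves(plan=[0,0,0,0,0,0,0,0,0,0,0,0,0,0,0,0,0,0,-10,0,0,0,-40,0,0,0,-45,0,0,0,-35,0,20,5,-20,0,35,15,0,0,40,20,0,0,40,20,0,0,40,20,0,0,40,20,0,0,40,20,0,0,40,20,0,0,30,20,0,0,23,10.1,0,0,0,0,0,0,0,0,0,0], hand=1)

```text
time_s: 8.35
ee_pos: [0.5295, 0.1138, 0.2003]
eef_rot: [3.142, 0.0, 1.821]
force: [0.0, -0.7, -0.6]
grip_width: 0.0938
grip_force: 0.0
```

Call:
apply_moves(plan=[0,0,30,0,0,0,40,0,0,0,35,0,0,0,30,0,0,0,20,0,0,0,9,0,0,0,0,0,0,0,0,0])

```text
time_s: 9.15
ee_pos: [0.5303, 0.1134, 0.0371]
eef_rot: [3.14, 0.0, 1.819]
force: [0.6, -0.1, 1.0]
grip_width: 0.0942
grip_force: 0.0
```

Call:
apply_moves(plan=[0,0,0,0,0,0,0,0,0,0,0,0,0,0,0,0,0,0,0,0,0,0,0,0,0,0,0,0,0,0,0,0,0,0,0,0,0,0,0,0], hand=-1)

```text
time_s: 10.15
ee_pos: [0.5298, 0.1139, 0.036]
eef_rot: [3.141, 0.0, 1.82]
force: [0.2, 0.0, 0.8]
grip_width: 0.0541
grip_force: 25.0
```

Call:
apply_moves(plan=[0,0,-10,0,0,0,-30,0,0,0,-40,0,0,0,-40,0,0,0,-30,0,-15,-4,0,0,-25,-6,0,0,-32,-7,0,0,-32,-7,0,0,-32,-7,0,0,-32,-7,0,0,-32,-7,0,0,-32,-7,0,0,-32,-7,0,0,-25,-4,0,0,-15,-2.8,0,0,-7,-1,0,0,0,0,0,0,0,0,10,0,0,0,20,0])

```text
time_s: 12.15
ee_pos: [0.5422, -0.2032, 0.1563]
eef_rot: [3.14, 0.001, 1.821]
force: [0.2, -0.7, -2.1]
grip_width: 0.0533
grip_force: 25.0
```

Call:
apply_moves(plan=[0,0,35,0,0,0,35,0,0,0,25,0,0,0,12,0,0,0,6,0,0,0,3,0,0,0,2,0,0,0,2,0,0,0,1,0,0,0,0,0,0,0,0,0])

```text
time_s: 13.25
ee_pos: [0.5417, -0.2041, 0.0352]
eef_rot: [3.141, 0.0, 1.82]
force: [0.5, 0.5, -2.4]
grip_width: 0.0536
grip_force: 25.0
```

Call:
apply_moves(plan=[0,0,1,0,0,0,0.7,0,0,0,0,0])

```text
time_s: 13.55
ee_pos: [0.5418, -0.2042, 0.0341]
eef_rot: [3.141, 0.0, 1.82]
force: [-2.2, 1.5, 7.3]
grip_width: 0.0533
grip_force: 25.0
```

Call:
apply_moves(plan=[0,0,0,0,0,0,0,0,0,0,0,0,0,0,0,0,0,0,-10,0,0,0,-40,0,0,0,-45,0,0,0,-40,0,0,0,-30,0,17,7,0,0,35,12,0,0,35,12,0,0,35,12,0,0,35,12,0,0,20,8,0,0,10,3.9,0,0,0,0,0,0,0,0,0,0], hand=1)

```text
time_s: 15.35
ee_pos: [0.5603, -0.0071, 0.1984]
eef_rot: [3.142, 0.0, 1.819]
force: [-0.4, -0.4, 0.2]
grip_width: 0.0943
grip_force: 0.0
```

Call:
apply_moves(plan=[0,0,30,0,0,0,40,0,0,0,35,0,0,0,25,0,0,0,12,0,0,0,4,0,0,0,0,0,0,0,0,0])

```text
time_s: 16.15
ee_pos: [0.5611, -0.0066, 0.0536]
eef_rot: [3.14, 0.001, 1.82]
force: [-0.5, -0.4, -0.3]
grip_width: 0.0938
grip_force: 0.0
```

Call:
apply_moves(plan=[0,0,0,0,0,0,0,0,0,0,0,0,0,0,0,0,0,0,0,0,0,0,0,0,0,0,0,0,0,0,0,0,0,0,0,0,0,0,0,0], hand=-1, squeeze=20)

```text
time_s: 17.15
ee_pos: [0.5605, -0.0064, 0.0523]
eef_rot: [3.141, 0.0, 1.82]
force: [1.1, 0.7, 1.0]
grip_width: 0.053
grip_force: 20.0
```

Call:
apply_moves(plan=[0,0,-10,0,0,0,-30,0,0,0,-40,0,0,0,-40,0,0,0,-20,0,-15,-4,0,0,-25,-8,0,0,-30,-9,0,0,-30,-9,0,0,-30,-9,0,0,-30,-9,0,0,-30,-9,0,0,-30,-9,0,0,-30,-9,0,0,-25,-7,0,0,-14,-3.7,0,0,-6,-1,0,0,0,0,0,0,0,0,10,0,0,0,20,0])

```text
time_s: 19.15
ee_pos: [0.5497, -0.3128, 0.1627]
eef_rot: [3.14, 0.002, 1.821]
force: [1.1, 0.2, -1.8]
grip_width: 0.0531
grip_force: 20.0
```

Call:
apply_moves(plan=[0,0,35,0,0,0,35,0,0,0,20,0,0,0,9,0,0,0,5,0,0,0,3,0,0,0,2,0,0,0,1.5,0,0,0,1,0,0,0,0,0,0,0,0,0])

```text
time_s: 20.25
ee_pos: [0.5491, -0.3137, 0.051]
eef_rot: [3.141, 0.0, 1.82]
force: [-0.4, 0.6, -2.5]
grip_width: 0.053
grip_force: 20.0
```

Call:
apply_moves(plan=[0,0,1,0,0,0,0.4,0,0,0,0,0])

```text
time_s: 20.55
ee_pos: [0.5492, -0.3138, 0.0503]
eef_rot: [3.141, 0.001, 1.82]
force: [-2.1, 0.9, 5.8]
grip_width: 0.053
grip_force: 20.0
```

Call:
apply_moves(plan=[0,0,0,0,0,0,0,0,0,0,0,0,0,0,0,0,0,0,-10,0,0,0,-40,0,0,0,-45,0,0,0,-45,0,0,0,-10,0,20,6,0,0,35,10,0,0,45,10,0,0,45,10,0,0,45,10,0,0,45,10,0,0,45,10,0,0,40,10,0,0,25,7,0,0,12,3.7,0,0], hand=1)

```text
time_s: 22.45
ee_pos: [0.5448, 0.0557, 0.1994]
eef_rot: [-3.142, -0.0, 1.822]
force: [0.2, -0.1, 0.7]
grip_width: 0.0941
grip_force: 0.0
```

Run:
```python
from h import *
c=camera("wrist");save(c,"w1.png",s=1.5);W=cloud(c)*1000
p=W[(W[...,2]>36)&(W[...,2]<48)&(abs(W[...,0]-545)<40)&(abs(W[...,1]-54)<40)]
print(len(p),cv2.minEnclosingCircle(p[:,:2].astype(np.float32)),np.median(p,0),np.percentile(p,[1,99],axis=0))
c=camera("scene");save(c,"s1.png",(280,150,400,290),5)
print(monitor.get_obs()["ee_pos"])
```

```text
2004 ((545.2045288085938, 53.916019439697266), 26.45861053466797) [544.89933621  54.59195062  41.92604771] [[520.48327147  29.62938313  40.00578209]
 [569.70081151  78.73535002  43.50391805]]
[0.5450471  0.05452067 0.19929596]
```

View pics/w1.png

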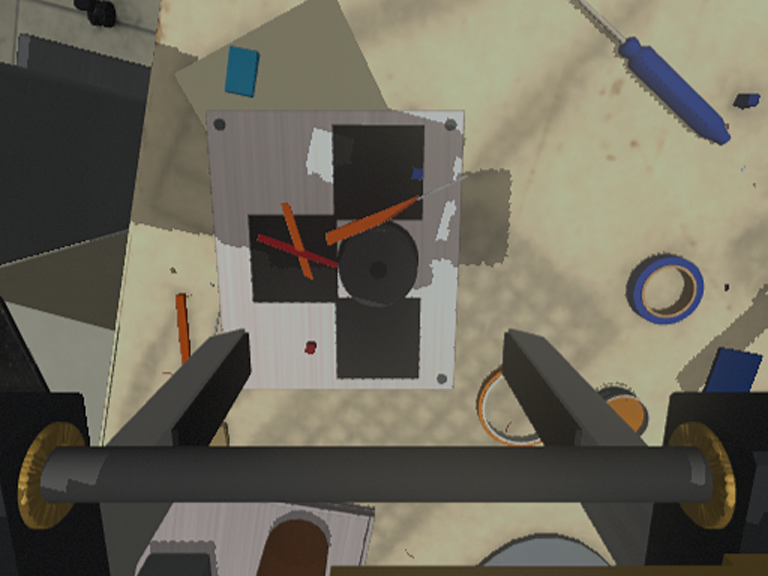

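View pics/s1.png

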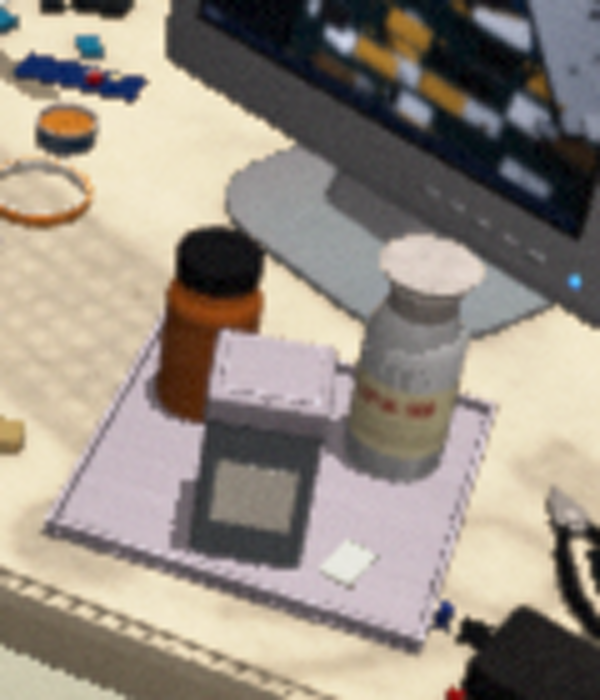

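All three stand upright on the tray (jar (210,320), tin (260,450), bottle (410,350) in the crop), and the reel is alone on the plate.

Call:
apply_moves(plan=[-0.5,0,30,0,0,0,40,0,0,0,40,0,0,0,35,0,0,0,20,0,0,0,11,0,0,0,4,0,0,0,1.3,0,0,0,0,0,0,0,0,0])

```text
time_s: 23.55
ee_pos: [0.5457, 0.0532, 0.019]
eef_rot: [3.14, 0.0, 1.82]
force: [-0.4, 0.4, -0.1]
grip_width: 0.0937
grip_force: 0.0
```

Call:
apply_moves(plan=[0,0,0,0,0,0,0,0,0,0,0,0,0,0,0,0,0,0,0,0,0,0,0,0,0,0,0,0,0,0,0,0,0,0,0,0,0,0,0,0], hand=-1, squeeze=30)

```text
time_s: 24.55
ee_pos: [0.5453, 0.0532, 0.0181]
eef_rot: [3.141, 0.0, 1.82]
force: [0.4, 0.0, 0.1]
grip_width: 0.0517
grip_force: 30.0
```

Call:
apply_moves(plan=[0,0,-10,0,0,0,-30,0,0,0,-40,0,0,0,-40,0,0,0,-20,0,15,2,0,0,30,4,0,0,30,5,0,0,30,5,0,0,30,5,0,0,25,4,0,0,15,2,0,0,5,0,0,0,0,0,0,0,0,0,0,0])

```text
time_s: 26.05
ee_pos: [0.5271, 0.2336, 0.1579]
eef_rot: [-3.141, 0.0, 1.819]
force: [0.5, -0.4, -3.0]
grip_width: 0.0513
grip_force: 30.0
```

Run:
```python
from h import *
c=camera("wrist");save(c,"w2.png",s=1.5);W=cloud(c)*1000
m=(W[...,2]>9)&(W[...,2]<15)&(abs(W[...,0]-514)<55)&(abs(W[...,1]-357)<55)
n,l,s,_=cv2.connectedComponentsWithStats(m.astype(np.uint8));i=1+np.argmax(s[1:,4]);p=W[l==i]
print(s[i],cv2.minEnclosingCircle(p[:,:2].astype(np.float32)),cv2.fitEllipse(p[:,:2].astype(np.float32)))
f=W[(abs(W[...,0]-514)<20)&(abs(W[...,1]-357)<20)];print(np.nanmedian(f,0),len(f))
print(monitor.get_obs()["ee_pos"])
```

```text
[ 226    0   94   94 1271] ((514.8489990234375, 356.3616943359375), 41.8547248840332) ((514.8523559570312, 355.9156799316406), (78.60285186767578, 79.15741729736328), 101.23194122314453)
[513.85473154 357.45418127   3.96258045] 2083
[0.52716643 0.2334689  0.15797263]
```

View pics/w2.png

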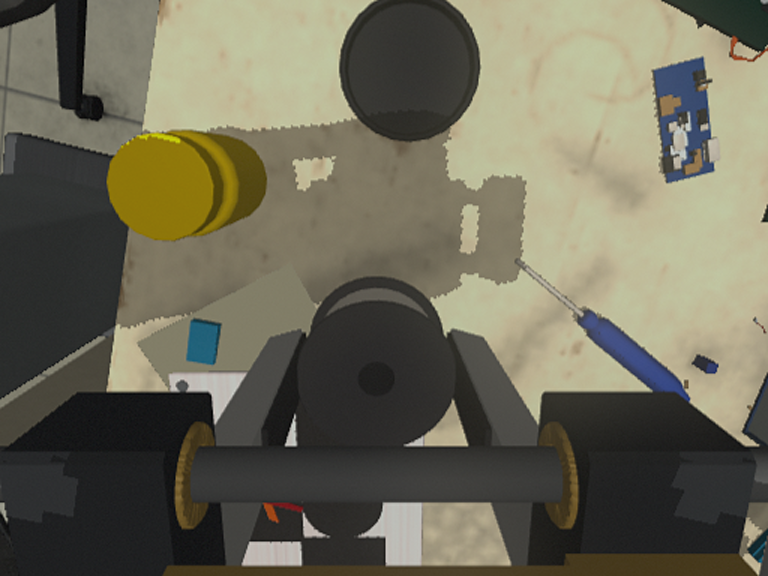

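The reel is held level with the cup ahead at (410,65). The yellow look-alike at (165,185) is near the path, so I check its clearance.

Run:
```python
from h import *
for n in("wrist","side"):
    W=cloud(camera(n))*1000
    m=(W[...,2]>60)&(W[...,1]>230)&(W[...,1]<600)&(W[...,0]>300)&(W[...,0]<640)&(W[...,2]<200)
    k,l,s,_=cv2.connectedComponentsWithStats(m.astype(np.uint8))
    for i in range(1,k):
        if s[i,4]>60:
            p=W[l==i]; d=(p-[514.8,356.2,0])[:,:2];print(n,s[i],np.percentile(p,[1,99],axis=0).round(),"u",np.percentile(d@[.9692,.2464],[1,99]).round(),"w",np.percentile(d@[-.2464,.9692],[1,99]).round())
```

```text
wrist [  71   86   93   74 5450] [[397. 243.  63.]
 [445. 291. 106.]] u [-137.  -90.] w [-87. -40.]
wrist [ 164  184  174  101 7922] [[489. 230. 147.]
 [558. 259. 199.]] u [-56.  17.] w [-129.  -96.]
side [186 194  26  28 381] [[488. 230. 147.]
 [558. 259. 199.]] u [-57.  16.] w [-126.  -96.]
side [210 250  22  27 479] [[392. 243.  62.]
 [440. 292. 108.]] u [-142.  -95.] w [-85. -38.]
side [ 111  259   49   67 1983] [[410. 432.  63.]
 [564. 503. 155.]] u [-75.  74.] w [ 71. 161.]
```

Call:
apply_moves(plan=[15,3,0,0,30,4,0,0,30,5,0,0,25,4,0,0,15,2,0,0,6.3,0,0,0,0,0,0,0,0,0,20,0,0,0,40,0,0,0,40,0,0,0,20,0,0,0,10,0,0,0,5,0,0,0,3,0,0,0,0,0,0,0,0,0])

```text
time_s: 27.8
ee_pos: [0.515, 0.3566, 0.0211]
eef_rot: [3.14, -0.0, 1.82]
force: [0.1, -0.4, -1.8]
grip_width: 0.0515
grip_force: 30.0
```

Call:
apply_moves(plan=[0,0,2,0,0,0,1.5,0,0,0,0.5,0,0,0,0,0,0,0,0,0])

```text
time_s: 28.3
ee_pos: [0.5146, 0.3564, 0.0161]
eef_rot: [3.142, -0.0, 1.82]
force: [0.3, -0.2, -1.3]
grip_width: 0.0514
grip_force: 30.0
```

Release, lift, and check.

Call:
apply_moves(plan=[0,0,0.3,0,0,0,0,0])

```text
time_s: 28.5
ee_pos: [0.5146, 0.3564, 0.0161]
eef_rot: [3.142, -0.0, 1.82]
force: [-1.4, -1.8, 2.3]
grip_width: 0.0514
grip_force: 30.0
```

Call:
apply_moves(plan=[0,0,0,0,0,0,0,0,0,0,0,0,0,0,0,0,0,0,0,0,0,0,-10,0,0,0,-30,0,0,0,-45,0,0,0,-45,0,0,0,-45,0,-20,-5,0,0,-35,-10,0,0,-45,-10,0,0,-30,-5,0,0,-10,0,0,0,0,0,0,0], hand=1)

```text
time_s: 30.1
ee_pos: [0.5204, 0.2126, 0.1915]
eef_rot: [3.141, -0.0, 1.818]
force: [0.2, 0.1, -0.4]
grip_width: 0.094
grip_force: 0.0
```

Run:
```python
from h import *
c=camera("wrist");W=cloud(c)*1000
m=(W[...,2]>25)&(W[...,2]<60)&(abs(W[...,0]-514)<50)&(abs(W[...,1]-357)<50)
p=W[m];print(len(p),cv2.minEnclosingCircle(p[p[:,2]>36][:,:2].astype(np.float32)),np.percentile(p,[2,50,98],axis=0))
q=p[p[:,2]>36];print(np.linalg.lstsq(np.c_[q[:,:2]-q[:,:2].mean(0),np.ones(len(q))],q[:,2],rcond=None)[0])
W=cloud(camera("scene"))*1000
for n,(x,y),h in(("tin",(450.8,-265.5),114),("jar",(541.7,-204.1),109),("bottle",(549.2,-313.8),135)):
    p=W[(np.hypot(W[...,0]-x,W[...,1]-y)<45)&(abs(W[...,2]-h)<4)];print(n,len(p),cv2.minAreaRect(p[:,:2].astype(np.float32)),np.median(p,0))
print(monitor.get_obs()["ee_pos"])
```

```text
2630 ((513.3150634765625, 356.4177551269531), 26.445146560668945) [[489.29884845 332.57494326  37.43589749]
 [514.35484055 354.8618239   39.97749861]
 [537.06511176 375.24835829  41.62508197]]
[ 1.51116700e-03 -2.11507577e-03  3.99847099e+01]
tin 362 ((450.0791320800781, -262.8999328613281), (57.81825256347656, 59.82952880859375), 14.427770614624023) [ 445.61835334 -263.9871033   114.36982241]
jar 155 ((539.64794921875, -202.55352783203125), (45.75143051147461, 47.240997314453125), 42.77044677734375) [ 538.79654289 -203.35520958  108.64421123]
bottle 196 ((548.1190185546875, -310.55908203125), (52.314613342285156, 49.18503952026367), 38.76579666137695) [ 547.38144953 -311.96745282  133.91880026]
[0.52005396 0.21412729 0.19105967]
```

Call:
apply_moves(plan=[-15,-2,0,0,-35,-7,0,0,-45,-9,0,0,-45,-9,0,0,-45,-9,0,0,-45,-9,0,0,-45,-9,0,0,-45,-9,0,0,-45,-9,0,0,-45,-9,0,0,-45,-9,0,0,-35,-7,0,0,-20,-3.8,0,0,-8.8,-1,0,0,0,0,0,0,0,0,0,0])

```text
time_s: 31.8
ee_pos: [0.5494, -0.3136, 0.1907]
eef_rot: [-3.141, -0.0, 1.821]
force: [0.5, 0.4, 0.4]
grip_width: 0.0935
grip_force: 0.0
```

Call:
apply_moves(plan=[0,0,30,0,0,0,40,0,0,0,35,0,0,0,22,0,0,0,10,0,0,0,3,0,0,0,0,0,0,0,0,0])

```text
time_s: 32.6
ee_pos: [0.5498, -0.3147, 0.0523]
eef_rot: [3.14, 0.002, 1.82]
force: [-0.3, 0.2, 0.8]
grip_width: 0.0938
grip_force: 0.0
```

Call:
apply_moves(plan=[0,0,0,0,0,0,0,0,0,0,0,0,0,0,0,0,0,0,0,0,0,0,0,0,0,0,0,0,0,0,0,0,0,0,0,0,0,0,0,0], hand=-1, squeeze=20)

```text
time_s: 33.6
ee_pos: [0.5492, -0.3146, 0.0508]
eef_rot: [3.142, 0.0, 1.82]
force: [1.2, 0.3, -0.5]
grip_width: 0.0528
grip_force: 20.0
```

Call:
apply_moves(plan=[0,0,-10,0,0,0,-30,0,0,0,-40,0,0,0,-40,0,0,0,-20,0,15,4,0,0,25,8,0,0,30,9,0,0,30,9,0,0,30,9,0,0,30,9,0,0,30,9,0,0,30,9,0,0,30,9,0,0,25,7,0,0,14,3.7,0,0,6.1,1,0,0,0,0,0,0,0,0,10,0,0,0,20,0])

```text
time_s: 35.6
ee_pos: [0.561, -0.0083, 0.1609]
eef_rot: [3.139, 0.001, 1.819]
force: [-0.6, -0.9, -2.0]
grip_width: 0.0528
grip_force: 20.0
```

Call:
apply_moves(plan=[0,0,35,0,0,0,35,0,0,0,20,0,0,0,9,0,0,0,5,0,0,0,2,0,0,0,0,0,0,0,0,0,0,0,0,0])

```text
time_s: 36.5
ee_pos: [0.5608, -0.0072, 0.0554]
eef_rot: [3.141, 0.0, 1.82]
force: [0.6, 0.4, -1.2]
grip_width: 0.0524
grip_force: 20.0
```

Call:
apply_moves(plan=[0,0,1.5,0,0,0,1,0,0,0,0.4,0,0,0,0,0,0,0,0,0])

```text
time_s: 37.0
ee_pos: [0.5607, -0.0072, 0.0527]
eef_rot: [3.141, 0.0, 1.82]
force: [-2.4, 0.2, 7.5]
grip_width: 0.0531
grip_force: 20.0
```

Call:
apply_moves(plan=[0,0,0,0,0,0,0,0,0,0,0,0,0,0,0,0,0,0,-10,0,0,0,-40,0,0,0,-45,0,0,0,-40,0,0,0,-10,0,-17,-7,0,0,-35,-12,0,0,-35,-12,0,0,-35,-12,0,0,-35,-12,0,0,-19,-8,0,0,-10.1,-3.9,0,0,0,0,0,0,0,0,20,0,0,0,40,0], hand=1)

```text
time_s: 38.9
ee_pos: [0.5431, -0.2034, 0.1388]
eef_rot: [3.137, 0.003, 1.821]
force: [0.1, -0.2, -1.7]
grip_width: 0.0937
grip_force: 0.0
```

Call:
apply_moves(plan=[0,0,40,0,0,0,30,0,0,0,20,0,0,0,9,0,0,0,3,0,0,0,0,0,0,0,0,0])

```text
time_s: 39.6
ee_pos: [0.5421, -0.2041, 0.036]
eef_rot: [3.14, 0.001, 1.82]
force: [0.2, -0.3, 0.3]
grip_width: 0.0943
grip_force: 0.0
```

Call:
apply_moves(plan=[0,0,0,0,0,0,0,0,0,0,0,0,0,0,0,0,0,0,0,0,0,0,0,0,0,0,0,0,0,0,0,0,0,0,0,0,0,0,0,0], hand=-1, squeeze=25)

```text
time_s: 40.6
ee_pos: [0.5416, -0.2041, 0.0349]
eef_rot: [3.141, 0.0, 1.82]
force: [-0.6, 0.3, 0.8]
grip_width: 0.0534
grip_force: 25.0
```

Call:
apply_moves(plan=[0,0,-10,0,0,0,-30,0,0,0,-40,0,0,0,-40,0,0,0,-30,0,15,4,0,0,25,6,0,0,32,7,0,0,32,7,0,0,32,7,0,0,32,7,0,0,32,7,0,0,32,7,0,0,32,7,0,0,25,4,0,0,15,2.9,0,0,7.1,1,0,0,0,0,0,0,0,0,10,0,0,0,20,0])

```text
time_s: 42.6
ee_pos: [0.5304, 0.113, 0.155]
eef_rot: [3.139, 0.0, 1.819]
force: [-0.2, 1.0, -1.5]
grip_width: 0.0536
grip_force: 25.0
```

Call:
apply_moves(plan=[0,0,35,0,0,0,35,0,0,0,25,0,0,0,12,0,0,0,6,0,0,0,3,0,0,0,2,0,0,0,0,0,0,0,0,0])

```text
time_s: 43.5
ee_pos: [0.5301, 0.114, 0.0375]
eef_rot: [3.14, 0.0, 1.82]
force: [-1.1, -0.6, -1.9]
grip_width: 0.0536
grip_force: 25.0
```

Call:
apply_moves(plan=[0,0,0.5,0,0,0,0.3,0,0,0,0,0,0,0,0,0])

```text
time_s: 43.9
ee_pos: [0.53, 0.114, 0.0368]
eef_rot: [3.141, 0.0, 1.82]
force: [-3.1, -0.4, 6.5]
grip_width: 0.0537
grip_force: 25.0
```

Call:
apply_moves(plan=[0,0,0,0,0,0,0,0,0,0,0,0,0,0,0,0,0,0,-10,0,0,0,-40,0,0,0,-45,0,0,0,-45,0,0,0,-20,0,-20,-8,0,0,-35,-17,0,0,-40,-20,0,0,-40,-20,0,0,-40,-20,0,0,-40,-20,0,0,-40,-20,0,0,-40,-20,0,0,-32,-16,0,0,-21.3,-9.3,0,0], hand=1)

```text
time_s: 45.8
ee_pos: [0.4496, -0.2679, 0.1968]
eef_rot: [3.141, 0.001, 1.818]
force: [0.4, 0.4, -0.3]
grip_width: 0.0939
grip_force: 0.0
```

Call:
apply_moves(plan=[0,0,0,0,0,0,30,0,0,0,40,0,0,0,35,0,0,0,25,0,0,0,12,0,0,0,3,0,0,0,0,0,0,0,0,0])

```text
time_s: 46.7
ee_pos: [0.4511, -0.2659, 0.0525]
eef_rot: [3.14, 0.002, 1.82]
force: [-0.5, -0.1, 0.4]
grip_width: 0.0942
grip_force: 0.0
```

Call:
apply_moves(plan=[0,0,0,0,0,0,0,0,0,0,0,0,0,0,0,0,0,0,0,0,0,0,0,0,0,0,0,0,0,0,0,0,0,0,0,0,0,0,0,0], hand=-1)

```text
time_s: 47.7
ee_pos: [0.4505, -0.2657, 0.0511]
eef_rot: [3.141, 0.0, 1.82]
force: [-0.5, -0.6, 0.6]
grip_width: 0.0557
grip_force: 25.0
```

Call:
apply_moves(plan=[0,0,-10,0,0,0,-25,0,0,0,-40,0,0,0,-40,0,0,0,-30,0,15,6,0,0,22,9,0,0,25,9,0,0,25,9,0,0,25,9,0,0,25,9,0,0,25,9,0,0,25,9,0,0,25,9,0,0,25,9,0,0,22,9,0,0,15,7,0,0,8,4,0,0,3.8,1.3,0,0,0,0,0,0])

```text
time_s: 49.7
ee_pos: [0.4847, 0.0382, 0.1956]
eef_rot: [-3.141, -0.0, 1.82]
force: [0.2, -0.3, -2.9]
grip_width: 0.056
grip_force: 25.0
```

Call:
apply_moves(plan=[0,0,0,0,0,0,25,0,0,0,35,0,0,0,35,0,0,0,25,0,0,0,12,0,0,0,6,0,0,0,3,0,0,0,0,0,0,0,0,0])

```text
time_s: 50.7
ee_pos: [0.4856, 0.038, 0.056]
eef_rot: [3.14, 0.0, 1.82]
force: [0.0, 0.4, -3.0]
grip_width: 0.0559
grip_force: 25.0
```

Call:
apply_moves(plan=[0,0,1,0,0,0,0.8,0,0,0,0.4,0,0,0,0.2,0,0,0,0,0,0,0,0,0])

```text
time_s: 51.3
ee_pos: [0.4852, 0.0381, 0.0531]
eef_rot: [3.141, 0.0, 1.82]
force: [-1.4, -0.1, 6.3]
grip_width: 0.0559
grip_force: 25.0
```

Call:
apply_moves(plan=[0,0,0,0,0,0,0,0,0,0,0,0,0,0,0,0,0,0,-10,0,0,0,-40,0,0,0,-45,0,0,0,-45,0,0,0,-30,0,-20,20,0,0,-30,20,0,0,-20,12,0,0,-10,0,0,0,0,0,0,0,0,0,0,0], hand=1)

```text
time_s: 52.8
ee_pos: [0.5545, -0.0262, 0.223]
eef_rot: [3.142, -0.0, 1.82]
force: [-0.7, 0.9, 0.1]
grip_width: 0.0941
grip_force: 0.0
```

Run:
```python
from h import *
c=camera("wrist");save(c,"w3.png",s=1.5);W=cloud(c)*1000
for n,(x,y),h in(("jar",(530,114),111),("bottle",(560.5,-6.3),137),("tin",(485,38.4),116)):
    p=W[(np.hypot(W[...,0]-x,W[...,1]-y)<45)&(abs(W[...,2]-h)<6)].astype(np.float32)
    print(n,len(p),cv2.minEnclosingCircle(p[:,:2]),cv2.minAreaRect(p[:,:2]),np.median(p,0))
W=cloud(camera("side"))*1000
p=W[(np.hypot(W[...,0]-514,W[...,1]-356)<40)&(W[...,2]>36)];print("reel",len(p),p.min(0),p.max(0))
```

```text
Traceback (most recent call last):
cv2.error: OpenCV(4.12.0) /io/opencv/modules/imgproc/src/shapedescr.cpp:201: error: (-215:Assertion failed) count >= 0 && (depth == CV_32F || depth == CV_32S) in function 'minEnclosingCircle'
```

View pics/w3.png

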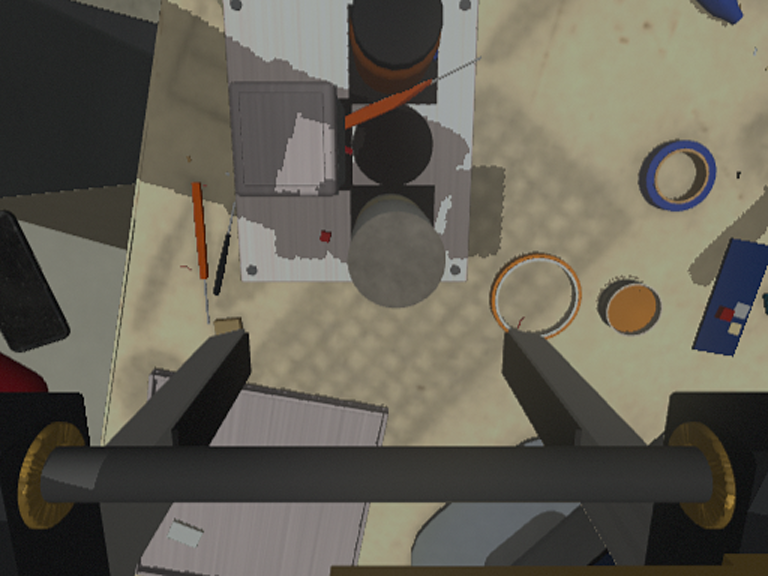

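The jar (395,20), tin (285,138, square to the plate) and bottle (397,258) are back on their pads. I check the numbers next.

Run:
```python
from h import *
W=cloud(camera("wrist"))*1000
for n,(x,y),h in(("jar",(530,114),111),("bottle",(560.5,-6.3),137),("tin",(485,38.4),116)):
    p=W[(np.hypot(W[...,0]-x,W[...,1]-y)<45)&(abs(W[...,2]-h)<6)]; q=np.ascontiguousarray(p[:,:2],np.float32)
    print(n,len(p),len(q) and cv2.minAreaRect(q.reshape(-1,1,2)))
W=cloud(camera("side"))*1000
p=W[(np.hypot(W[...,0]-514,W[...,1]-356)<40)&(W[...,2]>36)];print("reel",len(p),p.min(0),p.max(0))
```

```text
jar 2279 ((530.75634765625, 105.55966186523438), (46.86408233642578, 31.667375564575195), 14.700715065002441)
bottle 3299 ((559.0538330078125, -6.696113586425781), (51.452152252197266, 51.47020721435547), 40.8393669128418)
tin 5290 ((484.9326477050781, 38.669334411621094), (56.30522155761719, 59.67685317993164), 14.37662410736084)
reel 288 [487.35639113 330.63755082  36.29967084] [539.38436884 382.67487017  44.29432863]
```

```bash
python3 -c "
from station import ctrl
print(ctrl.hand_in())"
```

```text
the job is handed in; nothing more can be done
None
```

The job is handed in at about 53 s of the 147 s allowed: the reel lies flat in the cup, and the jar, bottle and tin are back upright on their pads, the tin square to the plate. The last camera check put the tin within about 0.5 mm and the bottle within about 1.5 mm of their starting spots; the jar was partly out of view then, so its position rests on the arm's own reading when it was set down. The driver, cutters and tape were not touched.

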